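# Hang the lift-off door on the valve box

## Task

Take the loose door out of its leaning rack and hang it on the valve box: hold it open, swung well out from the front, and lower both of its hinge eyes fully down onto the two upright hinge pins. Then swing the door fully shut and let go; do not shift the tin and the brass tee that stand nearby.

Things in the scene. Friction and masses are not known exactly. Their poses are not given: they have to be found in the camera images.
- cabinet: Grey sheet-metal valve box fixed on the bench, 110 deep (x), 190 wide (y), 192 high. Origin: centre of its underside. x points into the box, its open front looks along -x, z up, +y is the hinge side (left when facing the front). A steel bracket there carries two blunt upright hinge pins, one above the other: 10 mm diameter, 18 long, on round shoulders of 20 mm diameter.
- pin_low (a point): Nominal seat of the lower eye: pin axis at shoulder height, box frame (-75, 82, 34) mm; pin top 52 high. The bracket sits in slots: both real pins are off together along the box's y by an unreported 0 to 6 mm either way, so feel for them. An eye that misses by over about 2 mm lands on the pin top, 18 above its seat. Axes as the box.
- pin_high (a point): Nominal seat of the upper eye, box frame (-75, 82, 124) mm, off by the same amount as the lower; pin top 142 high. Its arm (6 thick, 16 wide, under the shoulder) runs back to the box, so the lower eye cannot come down past it: bring the door in from the front with its eyes 20 to 50 mm above their seats. Axes as the box.
- hood (a point): Middle of the roof overhang's front lower edge, box frame (-90, -22, 184) mm; the overhang is 8 thick and covers the front from y = -95 to +50 mm. The shut door stands under it with 10 mm to spare: it cannot be lowered on when shut, and a tool that pushes it shut must slope in under or before the overhang.
- stop (a point): Middle of the front face of the rubber stop strip (18 wide, 140 high) on the box front, box frame (-67, -69, 94) mm. The shut door's inner face comes to within 2 mm of it or touches it.
- door: Grey door, 12 thick (x), 140 wide (y), 160 high (z), 0.3 to 0.5 kg. Origin: middle of its bottom edge; z up the panel, -x the outer face, +y to the hinge edge. Starts in the rack, outer face up. Hung: underside 14 above the bench, swings freely, may sag 3 degrees in the loose eyes. Shut: axes as the box's, origin at box x = -75, y about 0 mm. Open 90 degrees: its x along the box's -y, its y along the box's x.
- door_low (a point): Centre of the lower hinge eye's bottom rim, door frame (0, 82, 20) mm. The eye is a steel tube along the door's z, 24 outer and 14 inner diameter, 24 long. Its rim rests 34 mm above the bench when hung. Axes as the door.
- door_high (a point): Centre of the upper hinge eye's bottom rim, door frame (0, 82, 110) mm; the same tube as the lower. Axes as the door.
- door_edge (a point): Middle of the door's free edge, door frame (0, -70, 80) mm; at box x = -75 mm when shut, -227 mm when open 90 degrees. Axes as the door.
- door_knob (a point): End of the steel knob on the outer face, door frame (-28, -50, 80) mm: 22 proud, 22 diameter. Axes as the door.
- rack: Fixed plywood rest, base 180 x 140 mm. Origin: centre of its underside. The door leans 25 degrees from vertical, top towards the rack's -x, bottom edge at rack x = 60, z = 30 mm on a ledge square to it. The rest backs its underside to 90 mm from the bottom edge; the top 70 mm are free on both faces, to be gripped across the thickness. Lift the door out along its own plane.
- tin: Closed steel tin standing near the valve box, 54 diameter, 90 high; origin at the centre of its underside. To be left alone.
- tee: Brass pipe tee lying in front of the rack, about 82 x 53 x 38 mm; origin below its middle, on the bench. To be left alone.
There are look-alikes about, which are no part of the job. Of the things shaped like the door, the grey one is meant.

How it is judged:
On the way:
1. the door hangs upright with both eyes fully down on the pins, swung open at least about 30 degrees (x of door_low in the frame of cabinet between -0.082 and -0.068 m and y of door_low in the frame of cabinet between 0.0725 and 0.0915 m and z of door_low in the frame of cabinet between 0.029 and 0.039 m and angle between door's own z axis and vertical below 0.1 rad and x of door_edge in the frame of cabinet below -0.15 m), for 0.2 s.
At the end, for the whole second after the job is handed in: The door hangs upright (within 6 degrees) with both eyes seated on the pins (lower eye's rim 29 to 39 mm above the bench, on the pin line within the bracket's range), shut so that its free edge is within 15 mm of the shut position, released and at rest (x of door_low in the frame of cabinet between -0.082 and -0.068 m and y of door_low in the frame of cabinet between 0.0725 and 0.0915 m and z of door_low in the frame of cabinet between 0.029 and 0.039 m and angle between door's own z axis and vertical below 0.1 rad and x of door_edge in the frame of cabinet above -0.09 m and linear speed of door below 0.03 m/s and contact force between door and the fingers below 0.3 N); the robot touches nothing.
It fails at once if the tin is moved more than 30 mm or tipped (distance of tin from where it was at the start of the episode above 0.03 m or angle between tin's own z axis and vertical above 0.5 rad).
It fails at once if the brass tee is moved more than 30 mm (distance of tee from where it was at the start of the episode above 0.03 m).
It also fails if it takes over 51 s, if anything falls off the work surface, if the arm or the gripper's body presses on something with over 40 N, if the wrist force passes 120 N, or if a joint passes its speed limit or range.

## Robot

A 7-joint arm with a two-finger parallel gripper is mounted at the origin on the work surface. World frame = base frame: x ahead of the robot, y to its left, z up, the work surface at z = 0. Lengths are in m, angles in rad, forces in N, time in s.
With the tool pointing down it reaches from about 0.425 to 0.925 m from the base axis. Payload 6.8 kg.
Tool frame: the origin (TCP) lies at the very end of the fingers, on their centre line; the grasp point (between the pads) lies 19 mm behind it; z points along the fingers, y is the line along which they close (so a half turn about z gives the same grasp; the last joint's range is limited). The gripper opens to 85 mm and grips with 20 to 120 N. Pads are 22 mm wide; open, the fingers measure 114 mm over their backs; the gripper's body (76 mm by 85 mm) begins 54 mm behind the grasp point. The pads swing forward as they close: fully open they stand 13 mm farther back than shut.
Start: joints at [-0.108, 0.477, 0.022, 1.555, -0.011, 1.109, -0.083], TCP at [0.675, 0, 0.231] pointing down, gripper open.
Joint ranges: [-2.96, 2.96], [-0.34, 2.1], [-1.41, 1.46], [0.24, 2.44], [-1.37, 4.51], [0.17, 1.92], [-2.96, 2.96]. Speed limits (rad/s): [2.39, 2.39, 3.14, 3.14, 3.14, 3.14, 3.14].

## Interface

Orientations are given as a rotation vector (axis times angle).
In Python, from bench import monitor, optics, r gives the robot as it stands.
- The arm moves only by the shell command python3 -m crank 'ROWS' [OPENING] [FORCE]. ROWS is JSON, a list of rows, each a list of 2 entries, a list of its own where there are three numbers: the shift along the tool's x, y, z in cm, then the turn, a rotation vector about the tool's x, y, z in rad. A call has 1 to 5 rows; each row shifts and turns the commanded pose from where the row before left it, along the tool's axes as they then stand; what a row does not reach is not made up. A row lasts 1/10 s, in which the tool goes at most 50 mm and 8.59 degrees, less where a joint would pass 70% of its speed; a pose out of reach is approached as far as the arm can. A call is refused whole if a number of a shift passes 5 or a number of a turn 0.15, either way. A call with a gripper value outside its range is refused whole. OPENING is the finger opening in cm, from 0 to 8.54, set as the call begins (- or left out, the last holds). The fingers move at their own pace and stop on an object; FORCE is the grip in N (left out, the last holds). Time passes only in rows, so rows that do not move let the fingers close. It gives the time, the measured TCP pose, the force, the opening and the grip force at its end, in the units of the state.
- monitor.get_obs(): the state, without advancing time (a new reading comes with each control period).
- optics.grab_frame(name): name is "scene" or "side" or "wrist"; returns (picture, depth): 384x512x3 uint8, red, green, blue; 384x512 float32, m along the optical axis (not along the pixel's ray), 0 where there is no reading.
- optics.camera_model(name): a dict with "vertical_fov" (degrees; the focal length in pixels is half the picture's height over the tangent of half this angle, whatever the lens; pixels are square), "cx", "cy" (the principal point, pixels), "D" ([k1, k2, p1, p2, k3] as OpenCV has them; the pictures are not rectified), "R" (3x3) and "t" (3): a world point X has camera coordinates R X + t; the wrist camera has in their place "hand_eye" (4x4, takes a point from camera to tool coordinates, whose origin is the TCP and whose axes are the flange's). Camera axes: x right, y down, z forward; pixel columns grow to the right and rows downward; lengths in m; the calibration is good to about 2 mm. A picture is of the moment at which its call begins: read the wrist's pose just before it. camera_model takes no time and is no camera call.
- r.hand_in(): hands the job in; it is judged then, once.
The state is a dict: "clock": time; "joints": joint angles; "qvel": joint speeds; "tau": joint torques, N m; "tcp_pos": TCP position; "orientation": TCP orientation; "contact_force": force on the tool from outside, world axes, zero at the start; "moment": the same for the moment, N m; "grip_width": finger opening in m; "gripper_force": force on a finger pad.
Only numpy, scipy, OpenCV 4.12 (cv2) and the standard library are available. Lean on these libraries where they do the work, as an engineer would, in place of code of your own. Each camera call takes 0.05 s, during which the arm holds its last target. There are 200 camera calls.

## Working session

There is one attempt and no reset: what is moved stays moved. The work goes in short steps, Python scripts to look and compute and a shell command to move; the robot and the scene stay as the last step left them, time stands still between calls to the robot, and variables do not carry over. Pictures are saved under pics/ and viewed, at most 11 in all, crops included, and the job is handed in when it is done.

```bash
ls; mkdir -p pics; cat > h.py <<'E'
import numpy as np, cv2
from scipy.spatial.transform import Rotation as R
from bench import monitor, optics, r
def K(m,h=384):
    f=h/2/np.tan(np.radians(m["vertical_fov"])/2)
    return np.array([[f,0,m["cx"]],[0,f,m["cy"]],[0,0,1.]])
def grab(n):
    o=monitor.get_obs(); p,d=optics.grab_frame(n); m=optics.camera_model(n)
    if n=="wrist":
        T=np.eye(4); T[:3,:3]=R.from_rotvec(o["orientation"]).as_matrix(); T[:3,3]=o["tcp_pos"]
        T=T@np.array(m["hand_eye"])
    else:
        Rm=np.array(m["R"]); T=np.eye(4); T[:3,:3]=Rm.T; T[:3,3]=-Rm.T@np.array(m["t"])
    return p,d,m,T
def cloud(d,m,T):
    h,w=d.shape; u,v=np.meshgrid(np.arange(w),np.arange(h))
    uv=np.stack([u,v],-1).reshape(-1,1,2).astype(np.float64)
    n=cv2.undistortPoints(uv,K(m),np.array(m["D"],float)).reshape(h,w,2)
    c=np.dstack([n[...,0]*d,n[...,1]*d,d])
    P=c@T[:3,:3].T+T[:3,3]; P[d<=0]=np.nan
    return P
E
python3 - <<'E'
from h import *
o=monitor.get_obs(); print(o)
for n in ["scene","side","wrist"]:
    p,d,m,T=grab(n); np.savez(f"{n}.npz",p=p,d=d,T=T); print(n,m["vertical_fov"],m["D"],T.round(3).tolist(),(d>0).mean())
    np.save(n+"_P.npy",cloud(d,m,T)); cv2.imwrite(f"pics/{n}0.png",p[...,::-1])
a=[cv2.imread(f"pics/{n}0.png") for n in ("scene","side","wrist")]
cv2.imwrite("pics/scene_big.png",cv2.resize(a[0],(800,600)));cv2.imwrite("pics/side_big.png",cv2.resize(a[1],(800,600)))
E
```

```text
pics
{'clock': 0.0, 'joints': array([-0.1081032 ,  0.47780979,  0.02231702,  1.55647454, -0.01152412,
        1.10929558, -0.08306142]), 'qvel': array([-0.00027516, -0.00196797,  0.00081478,  0.00187955, -0.00074591,
        0.00015765, -0.00090613]), 'tau': array([-5.45967814e-04, -5.96443820e+01,  1.60769675e+00, -2.81194621e+01,
        1.24063640e-02,  9.39900521e-03,  2.20753498e-05]), 'tcp_pos': array([6.74394317e-01, 7.17154392e-06, 2.30309028e-01]), 'orientation': array([-2.22048550e+00, -2.22064664e+00,  2.18040253e-03]), 'contact_force': array([0.3480451 , 0.59736985, 0.45924989]), 'moment': array([-0.00534109,  0.04749076,  0.02202301]), 'gripper_force': 0.0, 'grip_width': 0.08504561745602461}
scene 45.24834354603141 [-0.03415127  0.          0.          0.          0.        ] [[0.766, 0.497, -0.409, 1.131], [0.643, -0.589, 0.489, -0.583], [0.002, -0.638, -0.77, 1.214], [0.0, 0.0, 0.0, 1.0]] 0.9960428873697916
side 45.15863205070145 [-0.06295718  0.          0.          0.          0.        ] [[-0.978, -0.108, 0.179, 0.287], [-0.209, 0.492, -0.845, 1.279], [0.003, -0.864, -0.503, 0.842], [0.0, 0.0, 0.0, 1.0]] 0.9957275390625
wrist 58.77194119045618 [-0.10378808  0.          0.          0.          0.        ] [[1.0, 0.0, -0.001, 0.674], [0.0, -0.962, -0.275, 0.07], [-0.001, 0.275, -0.962, 0.373], [0.0, 0.0, 0.0, 1.0]] 0.9960428873697916
```

View pics/scene_big.png

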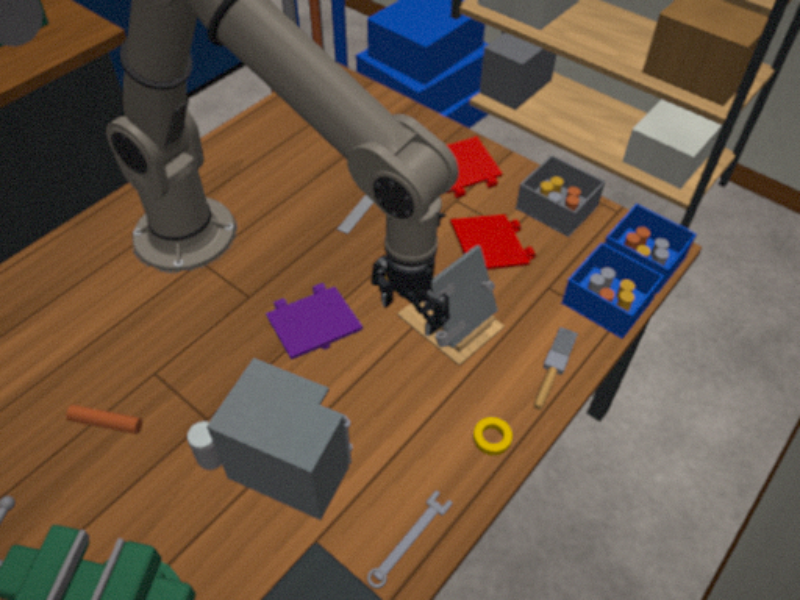

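View pics/side_big.png

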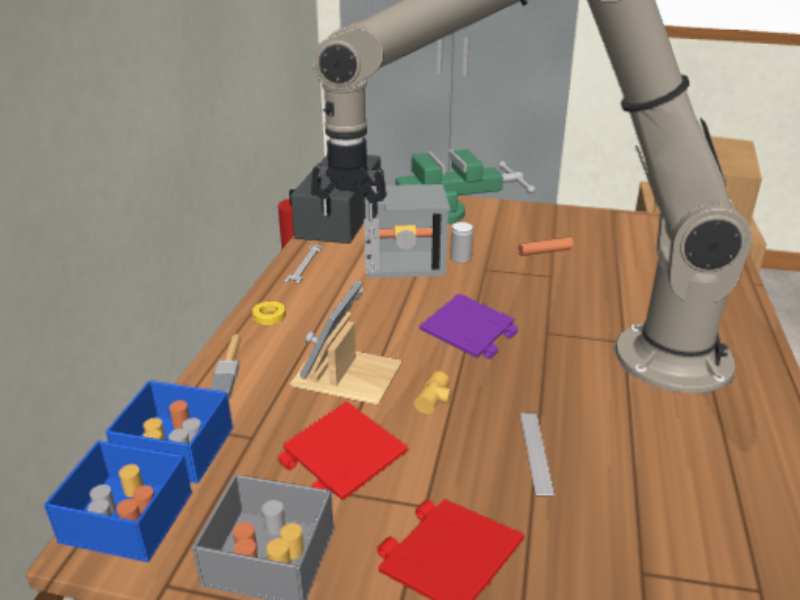

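The scene view shows the grey box around (280,430), with the tin beside it at (205,445). The grey door leans in the rack at (465,300), partly behind the gripper. The side view shows the box front with the hinge bracket at (372,240), the rubber stop at (436,240), the tin at (461,243), the door at (335,325) with its knob on the left, and the tee at (432,393).

```bash
python3 - <<'E'
from h import *
for n in ["scene","side","wrist"]:
    P=np.load(n+"_P.npy"); p=np.load(n+".npz")["p"].astype(int)
    hsv=cv2.cvtColor(p.astype(np.uint8),cv2.COLOR_RGB2HSV)
    x,y,z=P[...,0],P[...,1],P[...,2]
    tab=(abs(z)<.01)&(x>.3)&(x<1)&(abs(y)<.5); print(n,"table z",np.nanmedian(z[tab]) if tab.any() else None)
    top=(abs(z-.192)<.006)&(y<-.15)&(y>-.6)&(x>.4)&(x<.95)
    if top.sum()>50:
        q=(P[top][:,:2]*1000).astype(np.float32); print(" roof",top.sum(),cv2.minAreaRect(q),np.median(P[top],0))
    tin=(abs(z-.09)<.006)&(y<-.15)&(y>-.6)&(x>.3)&(x<.95)&(hsv[...,1]<60)
    nl,lab,st,ce=cv2.connectedComponentsWithStats(tin.astype(np.uint8))
    for i in range(1,nl):
        if st[i,4]>40: print(" tin?",st[i,4],P[lab==i].mean(0).round(3),np.ptp(P[lab==i],0).round(3))
    tee=(hsv[...,1]>120)&(abs(hsv[...,0].astype(int)-22)<6)&(z>.012)&(z<.05)&(abs(y)<.3)&(x>.3)&(x<.8)
    nl,lab,st,ce=cv2.connectedComponentsWithStats(tee.astype(np.uint8))
    for i in range(1,nl):
        if st[i,4]>60: print(" tee?",st[i,4],np.median(P[lab==i],0).round(3),np.ptp(P[lab==i],0).round(3))
    # door plane: grey, near rack, z>.03
    g=(hsv[...,1]<70)&(z>.03)&(z<.19)&(x>.45)&(x<.85)&(abs(y)<.2)
    Q=P[g]; print(" grey",len(Q))
    if len(Q)<100: continue
    rng=np.random.default_rng(0); best=(0,)
    for _ in range(800):
        a=Q[rng.choice(len(Q),3,replace=False)]; nn=np.cross(a[1]-a[0],a[2]-a[0]); L=np.linalg.norm(nn)
        if L<1e-5: continue
        nn/=L; k=abs((Q-a[0])@nn)<.003
        if k.sum()>best[0]: best=(k.sum(),k)
    I=Q[best[1]]; c=I.mean(0); nn=np.linalg.svd(I-c,full_matrices=False)[2][2]; nn*=np.sign(nn[2])
    up=np.array([0,0,1])-nn*nn[2]; up/=np.linalg.norm(up); w=np.cross(up,nn)
    print(" plane n",nn.round(3),"tilt",np.degrees(np.arcsin(nn[2])).round(1),"yaw",np.degrees(np.arctan2(nn[1],nn[0])).round(1),"d",(c@nn).round(4),len(I))
    a=(I-c)@up; b=(I-c)@w
    print("  c",c.round(4),"up rng",np.percentile(a,[0,1,99,100]).round(3),"w",w.round(3),np.percentile(b,[0,1,99,100]).round(3))
    for s in (-.06,-.04,-.02,0,.02,.04,.06):
        k=abs(a-s)<.006
        if k.sum()>5: print("   ",s,b[k].min().round(4),b[k].max().round(4))
E
```

```text
scene table z -0.0007110246258756892
 roof 3653 ((613.2803955078125, -249.3736572265625), (192.27627563476562, 148.2611846923828), 16.030776977539062) [ 0.61271026 -0.25651938  0.19099751]
 tin? 194 [ 0.487 -0.341  0.089] [0.05  0.048 0.012]
 tin? 152 [ 0.656 -0.299  0.09 ] [0.182 0.144 0.012]
 grey 1053
 plane n [ 0.9   -0.076  0.428] tilt 25.4 yaw -4.8 d 0.6283 665
  c [0.6618 0.1618 0.1046] up rng [-0.078 -0.075  0.083  0.095] w [0.084 0.996 0.   ] [-0.364 -0.058  0.039  0.041]
    -0.06 -0.0562 0.0361
    -0.04 -0.0577 0.039
    -0.02 -0.0349 0.0372
    0 -0.0136 0.0357
    0.02 -0.0057 0.0367
    0.04 -0.009 0.0369
    0.06 -0.0309 0.0364
side table z 0.00018745075994897054
 roof 700 ((610.4178466796875, -251.125), (187.7046661376953, 157.95750427246094), 14.736967086791992) [ 0.5894985  -0.24366353  0.19210049]
 tin? 59 [ 0.795 -0.375  0.09 ] [0.053 0.141 0.012]
 tin? 51 [ 0.897 -0.351  0.09 ] [0.083 0.017 0.012]
 tin? 47 [ 0.599 -0.324  0.091] [0.08  0.032 0.012]
 tin? 70 [ 0.486 -0.331  0.089] [0.046 0.054 0.01 ]
 tee? 369 [0.452 0.253 0.031] [0.062 0.091 0.031]
 grey 510
 plane n [-0.308  0.951  0.011] tilt 0.6 yaw 108.0 d -0.3868 175
  c [ 0.6775 -0.1882  0.1049] up rng [-0.075 -0.073  0.085  0.085] w [-0.951 -0.308 -0.   ] [-0.019 -0.019  0.027  0.033]
    -0.06 -0.0168 0.0132
    -0.04 -0.0159 0.0135
    -0.02 -0.0156 0.014
    0 -0.0187 0.0142
    0.02 -0.0182 0.0143
    0.04 -0.0177 0.0149
    0.06 -0.0137 0.0151
wrist table z 0.00021294948945993486
 grey 4656
 plane n [ 0.914 -0.025  0.406] tilt 23.9 yaw -1.6 d 0.6417 2289
  c [0.6641 0.087  0.0917] up rng [-0.068 -0.064  0.071  0.071] w [0.028 1.    0.   ] [-0.279 -0.278  0.061  0.065]
    -0.06 -0.2747 0.0652
    -0.04 -0.2785 0.0608
    -0.02 -0.2788 0.056
    0 0.0394 0.0518
    0.02 0.0405 0.047
    0.06 0.0193 0.0381
```

```bash
python3 - <<'E'
import cv2
a=cv2.imread("pics/side0.png")[80:290,150:330]; cv2.imwrite("pics/c1.png",cv2.resize(a,None,fx=2.8,fy=2.8,interpolation=cv2.INTER_CUBIC))
E
```

```text
(no output)
```

View pics/c1.png

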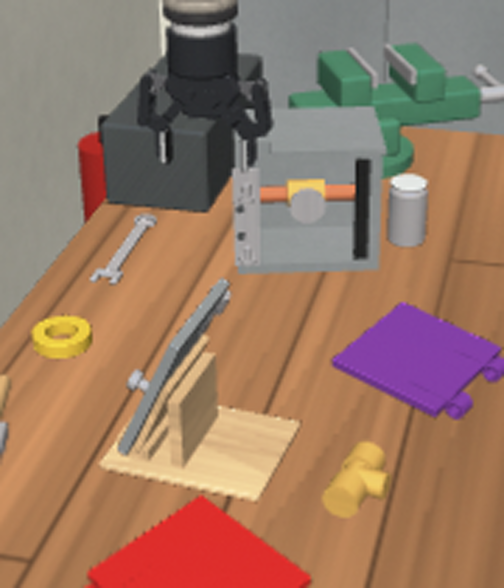

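View pics/wrist0.png

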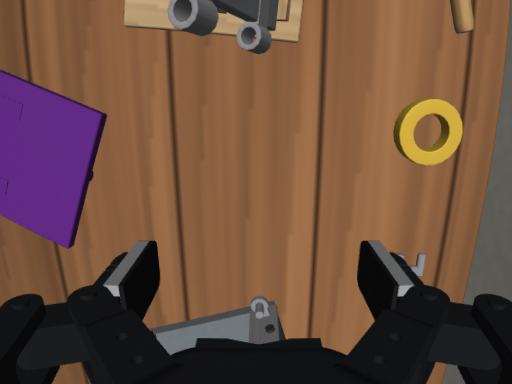

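The wrist view shows the door's two eyes at (195,12) and (253,38), and the upper hinge pin at (260,305) beside the roof corner. The box yaw is about -74° and the roof fits 190 x 145. Next I'll move above the door for a close look.

```bash
python3 -m crank '[[[3.7,-0.8,-2.5],[0,0,0]],[[3.7,-0.8,-2.5],[0,0,0]],[[3.7,-0.8,-2.5],[0,0,0]],[[3.7,-0.8,-2.5],[0,0,0]],[[0,0,0],[0,0,0]]]' 8.5 60
cat > look.py <<'E'
from h import *
import sys
p,d,m,T=grab("wrist"); P=cloud(d,m,T); np.savez("w.npz",p=p,P=P)
cv2.imwrite(f"pics/{sys.argv[1]}.png",p[...,::-1])
print(monitor.get_obs()["tcp_pos"].round(4))
E
python3 look.py w1
```

```text
clock: 0.65
tcp_pos: [0.6425, 0.1566, 0.3353]
orientation: [-2.21, -2.232, -0.012]
contact_force: [0.2, 0.5, 1.6]
grip_width: 0.0849
gripper_force: 0.0
[0.6428 0.1525 0.3332]
```

View pics/w1.png

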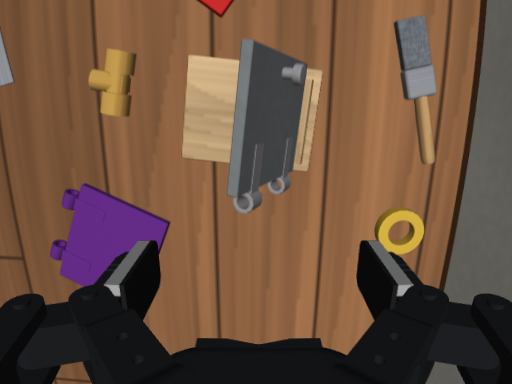

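The wrist view shows the door whole. Its top edge runs from (245,42) to (230,195), the eyes are at (246,200) and (280,184), the knob at (293,73), and the plywood base around (250,110). The tee is well clear at (115,82).

```bash
cat > door.py <<'E'
from h import *
p,d,m,T=grab("wrist"); P=cloud(d,m,T); print("tcp",monitor.get_obs()["tcp_pos"].round(4))
hsv=cv2.cvtColor(p,cv2.COLOR_RGB2HSV); x,y,z=np.moveaxis(P,-1,0)
g=(hsv[...,1]<70)&(z>.035)&(z<.19)&(x>.55)&(x<.75)&(y>0.0)&(y<.25)
Q=P[g]; rng=np.random.default_rng(0); best=(0,)
for _ in range(800):
    a=Q[rng.choice(len(Q),3,replace=False)]; nn=np.cross(a[1]-a[0],a[2]-a[0]); L=np.linalg.norm(nn)
    if L<1e-6: continue
    nn/=L; k=abs((Q-a[0])@nn)<.0015
    if k.sum()>best[0]: best=(k.sum(),k)
I=Q[best[1]]; c=I.mean(0); nn=np.linalg.svd(I-c,full_matrices=False)[2][2]; nn*=np.sign(nn[2])
up=np.array([0,0,1])-nn*nn[2]; up/=np.linalg.norm(up); w=np.cross(up,nn)
print("n",nn.round(3),"tilt",np.degrees(np.arcsin(nn[2])).round(2),"yaw",np.degrees(np.arctan2(nn[1],nn[0])).round(2),len(I),"of",len(Q))
ab=np.c_[(I-c)@w,(I-c)@up].astype(np.float32)*1000
k=np.abs(ab).max(1)<120; rect=cv2.minAreaRect(ab[k]); print("rect(w,up mm)",rect)
print(np.percentile(ab,[.5,99.5],axis=0).round(1).tolist())
for s in range(-60,80,20):
    k=abs(ab[:,1]-s)<6; j=abs(ab[:,0]-s)<6
    print(s,"w",ab[k,0].min().round(1) if k.any() else 0,ab[k,0].max().round(1) if k.any() else 0,"up",ab[j,1].min().round(1) if j.any() else 0,ab[j,1].max().round(1) if j.any() else 0)
print("c",c.round(4),"up",up.round(3),"w",w.round(3))
b=(hsv[...,1]>40)&(z>.008)&(z<.016)&(x>.5)&(x<.8)&(y>0)&(y<.3)
print("base",cv2.minAreaRect((P[b][:,:2]*1000).astype(np.float32)))
E
python3 door.py
```

```text
tcp [0.6428 0.1493 0.3317]
n [ 0.902 -0.087  0.424] tilt 25.07 yaw -5.51 6591 of 8826
rect(w,up mm) ((-10.135162353515625, -18.44977569580078), (158.8433074951172, 144.70596313476562), 89.95249938964844)
[[-70.7, -95.2], [59.7, 60.1]]
-60 w -82.5 50.2 up -94.9 60.5
-40 w -59.7 54.7 up -94.8 60.4
-20 w -60.4 62.2 up -96.8 60.6
0 w -59.6 61.6 up -95.8 60.4
20 w -64.0 60.7 up -97.3 60.4
40 w -77.8 59.9 up -96.3 60.5
60 w -59.8 59.1 up -97.9 60.2
c [0.6548 0.1886 0.124 ] up [-0.422  0.041  0.906] w [0.096 0.995 0.   ]
base ((632.7232055664062, 196.433837890625), (139.16212463378906, 179.9320068359375), 84.06369018554688)
```

```bash
sed -i 's/y<.25)/y<.3)/' door.py; cat >> door.py <<'E'
wl=np.median([ab[abs(ab[:,1]-s)<6,0].max() for s in (-60,-40,-20,0,20)]) ; 
wr=np.median([ab[abs(ab[:,1]-s)<4,0].min() for s in (-25,-15,0,10)]); print("w edges",wr,wl)
top=np.median([ab[abs(ab[:,0]-s)<6,1].max() for s in (-30,-10,10,30)])
O=c+w*(wl+wr)/2000+up*(top-160)/1000-.006*nn; print("door origin",O.round(4))
o=monitor.get_obs(); Rt=R.from_rotvec(o["orientation"]).as_matrix(); print("clock",o["clock"])
Rg=np.c_[w,nn,-up]; t=O+up*.120
np.savez("grasp.npz",Rg=Rg,t=t,O=O)
print("target",t.round(4)); print("turn in tool",R.from_matrix(Rt.T@Rg).as_rotvec().round(3))
pre=t+up*.10; print("pre",pre.round(4),"shift tool cm",(100*Rt.T@(pre-o["tcp_pos"])).round(2))
E
python3 door.py
```

```text
tcp [0.6429 0.1474 0.3308]
n [ 0.902 -0.087  0.424] tilt 25.06 yaw -5.52 7579 of 10171
rect(w,up mm) ((-10.435844421386719, -20.26483917236328), (159.19667053222656, 160.4217987060547), 89.62987518310547)
[[-75.7, -97.4], [69.1, 57.9]]
-60 w -90.2 69.2 up -97.6 58.2
-40 w -68.4 69.1 up -97.6 58.4
-20 w -68.0 69.7 up -99.2 58.8
0 w -67.9 69.9 up -98.5 58.0
20 w -72.4 69.9 up -99.4 58.2
40 w -68.0 69.8 up -100.2 57.9
60 w -67.4 70.3 up -99.9 58.8
c [0.6547 0.1966 0.1259] up [-0.422  0.041  0.906] w [0.096 0.995 0.   ]
base ((632.3125610351562, 196.49203491210938), (139.6355438232422, 179.48179626464844), 84.21004486083984)
w edges -67.94183 69.69525
door origin [0.6922 0.1939 0.0312]
clock 0.8
target [0.6416 0.1988 0.1399]
turn in tool [-0.438 -0.02   0.095]
pre [0.5995 0.2029 0.2305] shift tool cm [ 5.56 -4.34 10.02]
```

```bash
cat > err.py <<'E'
from h import *
import sys
g=np.load("grasp.npz"); o=monitor.get_obs(); Rt=R.from_rotvec(o["orientation"]).as_matrix()
t=g["t"]+(-g["Rg"][:,2])*float(sys.argv[1])
print(o["clock"],"shift cm",(100*Rt.T@(t-o["tcp_pos"])).round(2),"turn",R.from_matrix(Rt.T@g["Rg"]).as_rotvec().round(3),"F",o["contact_force"].round(1))
E
python3 -m crank '[[[1.85,-1.45,3.34],[0,0,0]],[[1.85,-1.45,3.34],[0,0,0]],[[1.85,-1.45,3.34],[0,0,0]],[[0,0,0],[-0.11,-0.005,0.024]],[[0,0,0],[-0.11,-0.005,0.024]]]' 5 80
python3 -m crank '[[[0,0,0],[-0.11,-0.005,0.024]],[[0,0,0],[-0.11,-0.005,0.024]],[[0,0,0],[0,0,0]],[[0,0,0],[0,0,0]],[[0,0,0],[0,0,0]]]'; python3 err.py 0
```

```text
clock: 1.3
tcp_pos: [0.5993, 0.2013, 0.2283]
orientation: [2.153, 2.045, 0.219]
contact_force: [0.8, -0.3, 0.2]
grip_width: 0.0502
gripper_force: 0.0
clock: 1.8
tcp_pos: [0.6009, 0.2024, 0.2315]
orientation: [2.066, 1.87, 0.419]
contact_force: [-0.1, 0.7, -0.9]
grip_width: 0.0501
gripper_force: 0.0
1.8 shift cm [ 0.03 -0.19 10.02] turn [ 0.002  0.    -0.003] F [-0.1  0.7 -0.9]
```

```bash
python3 -m crank '[[[0,-0.1,3],[0,0,0]],[[0,-0.1,3],[0,0,0]],[[0,0,2.5],[0,0,0]],[[0,0,1.5],[0,0,0]],[[0,0,0],[0,0,0]]]'; python3 -m crank '[[[0,0,0],[0,0,0]],[[0,0,0],[0,0,0]]]'; python3 err.py 0
python3 - <<'E'
from h import *
p,_,_,_=grab("wrist"); cv2.imwrite("pics/w2.png",p[...,::-1])
E
```

```text
clock: 2.3
tcp_pos: [0.6408, 0.198, 0.1378]
orientation: [2.066, 1.87, 0.415]
contact_force: [-0.5, -0.2, 0.3]
grip_width: 0.0499
gripper_force: 0.0
clock: 2.5
tcp_pos: [0.6408, 0.2, 0.1412]
orientation: [2.064, 1.871, 0.423]
contact_force: [1.1, -0.1, -0.1]
grip_width: 0.0504
gripper_force: 0.0
2.5 shift cm [-0.11  0.03  0.15] turn [ 0.004 -0.002 -0.002] F [ 1.1 -0.1 -0.1]
```

View pics/w2.png

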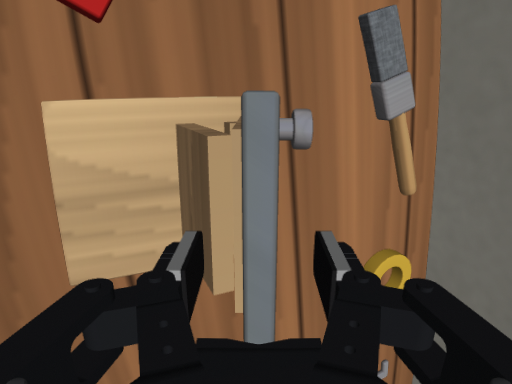

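The wrist view shows the door's top edge, columns 243–278 and vertical in the picture, centred between the pads at (190,265) and (330,265). The grip is aligned, so I'll close.

```bash
python3 -m crank '[[[0,0,0],[0,0,0]],[[0,0,0],[0,0,0]],[[0,0,0],[0,0,0]],[[0,0,0],[0,0,0]],[[0,0,0],[0,0,0]]]' 0 80;python3 -m crank '[[[0,0,0],[0,0,0]],[[0,0,-0.5],[0,0,0]],[[0,0,-1],[0,0,0]],[[0,0,-1],[0,0,0]],[[0,0,0],[0,0,0]]]'; python3 err.py 0
```

```text
clock: 3.05
tcp_pos: [0.6408, 0.2001, 0.1409]
orientation: [2.063, 1.871, 0.423]
contact_force: [-2.2, 0.1, 5.5]
grip_width: 0.0108
gripper_force: 79.3
clock: 3.55
tcp_pos: [0.6299, 0.2004, 0.1633]
orientation: [2.064, 1.87, 0.422]
contact_force: [3.4, -0.8, 0.3]
grip_width: 0.0109
gripper_force: 79.3
3.55 shift cm [-0.05  0.07  2.62] turn [ 0.004 -0.001 -0.002] F [ 3.4 -0.8  0.3]
```

```bash
python3 -m crank '[[[0,0,-2.5],[0,0,0]],[[0,0,-2.7],[0,0,0]],[[0,0,-2.7],[0,0,0]],[[0,0,-1],[0,0,0]],[[-2,0,-0.5],[0,0,0]]]'; python3 - <<'E'
from h import *
for n in ("wrist","side","scene"):
    P=np.load(n+"_P.npy"); x,y,z=np.moveaxis(P,-1,0)
    for lo,hi in ((.138,.147),(.119,.129),(.048,.056),(.03,.038)):
        k=(z>lo)&(z<hi)&(np.hypot(x-.676,y+.171)<.022)
        if k.sum()>3:
            q=P[k]; print(n,lo,k.sum(),np.median(q,0).round(4),q.min(0).round(4),q.max(0).round(4)); 
            if k.sum()<60: print((q[:,:2]*1000).round(0).astype(int).tolist()[:40])
E
```

```text
clock: 4.05
tcp_pos: [0.5867, 0.1881, 0.2472]
orientation: [2.06, 1.878, 0.423]
contact_force: [0.8, 0.6, -4.1]
grip_width: 0.011
gripper_force: 80.9
wrist 0.048 164 [ 0.6763 -0.1836  0.0518] [ 0.6672 -0.1911  0.048 ] [ 0.6953 -0.1666  0.056 ]
wrist 0.03 271 [ 0.6798 -0.1727  0.0341] [ 0.6658 -0.1918  0.03  ] [ 0.694  -0.161   0.0379]
side 0.138 19 [ 0.6775 -0.1843  0.1412] [ 0.6659 -0.1917  0.138 ] [ 0.6944 -0.166   0.147 ]
[[678, -190], [694, -183], [692, -186], [687, -184], [680, -184], [677, -187], [666, -187], [691, -185], [684, -187], [680, -184], [678, -192], [671, -191], [690, -180], [677, -173], [675, -180], [677, -172], [672, -168], [675, -166], [672, -166]]
side 0.119 28 [ 0.6746 -0.1769  0.124 ] [ 0.6615 -0.1911  0.1199] [ 0.6934 -0.1605  0.1287]
[[684, -185], [675, -191], [691, -183], [688, -186], [685, -187], [673, -185], [667, -190], [693, -177], [691, -181], [688, -184], [682, -178], [675, -177], [672, -182], [667, -190], [684, -170], [680, -171], [677, -170], [671, -164], [669, -170], [666, -170], [661, -183], [682, -163], [678, -161], [674, -161], [671, -162], [667,
[... 550 characters left out ...]
-182], [673, -177], [672, -187], [683, -170], [678, -167], [676, -174], [672, -174], [667, -171], [677, -164], [674, -166], [670, -166], [676, -161], [672, -157]]
scene 0.138 6 [ 0.679  -0.1705  0.141 ] [ 0.6758 -0.1744  0.1387] [ 0.6814 -0.1689  0.144 ]
[[676, -169], [679, -169], [678, -172], [679, -169], [681, -174], [681, -172]]
scene 0.119 8 [ 0.6809 -0.167   0.1231] [ 0.6765 -0.1711  0.1219] [ 0.687  -0.1615  0.1251]
[[677, -164], [678, -162], [679, -166], [681, -165], [680, -168], [682, -170], [685, -168], [687, -171]]
scene 0.03 6 [ 0.6822 -0.1663  0.034 ] [ 0.6783 -0.1678  0.0301] [ 0.6851 -0.1636  0.0348]
[[678, -164], [681, -166], [682, -164], [682, -168], [685, -166], [685, -167]]
```

```bash
cat > go.py <<'E'
# usage: go.py X Y Z YAW(deg, tool y axis from world x) -> shift (cm, present tool axes) then turn
from h import *
import sys
X=np.array([float(a) for a in sys.argv[1:4]]); a=np.radians(float(sys.argv[4]))
Rg=np.array([[-np.sin(a),np.cos(a),0],[np.cos(a),np.sin(a),0],[0,0,-1]])
o=monitor.get_obs(); Rt=R.from_rotvec(o["orientation"]).as_matrix()
print(o["clock"],"tcp",o["tcp_pos"].round(4),"shift",(100*Rt.T@(X-o["tcp_pos"])).round(2),"turn",R.from_matrix(Rt.T@Rg).as_rotvec().round(3),"F",o["contact_force"].round(1))
E
python3 go.py 0.637 -0.025 0.25 16
```

```text
4.05 tcp [0.5867 0.1881 0.2472] shift [-20.76   6.45   2.65] turn [ 0.435  0.079 -0.366] F [ 0.8  0.6 -4.1]
```

```bash
python3 -m crank '[[[-4,1.2,0.4],[0,0,0]],[[-4,1.2,0.4],[0,0,0]],[[-4,1.2,0.4],[0,0,0]],[[-4,1.2,0.4],[0,0,0]],[[-4,1.2,0.4],[0,0,0]]]'; python3 -m crank '[[[0,0,0],[0.109,0.02,-0.0915]],[[0,0,0],[0.109,0.02,-0.0915]],[[0,0,0],[0.109,0.02,-0.0915]],[[0,0,0],[0.109,0.02,-0.0915]],[[0,0,0],[0,0,0]]]';python3 -m crank '[[[0,0,0],[0,0,0]],[[0,0,0],[0,0,0]]]'; python3 go.py 0.637 -0.025 0.2 16; python3 look.py w3
```

```text
clock: 4.55
tcp_pos: [0.6294, -0.0223, 0.2522]
orientation: [2.066, 1.874, 0.416]
contact_force: [1.0, 0.9, -4.1]
grip_width: 0.011
gripper_force: 80.9
clock: 5.05
tcp_pos: [0.6319, -0.0204, 0.2517]
orientation: [-1.893, -2.503, 0.006]
contact_force: [-1.1, -0.4, -3.6]
grip_width: 0.0112
gripper_force: 80.9
clock: 5.25
tcp_pos: [0.6296, -0.0207, 0.2535]
orientation: [-1.898, -2.503, 0.002]
contact_force: [-0.2, -0.2, -4.4]
grip_width: 0.0114
gripper_force: 80.9
5.25 tcp [ 0.6296 -0.0207  0.2535] shift [-0.61  0.6   5.35] turn [-0.001  0.    -0.006] F [-0.2 -0.2 -4.4]
[ 0.6297 -0.0207  0.254 ]
```

View pics/w3.png

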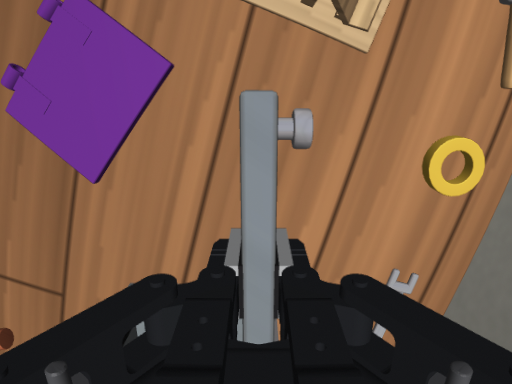

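The wrist view shows the door upright in the grip and aligned, with its top edge at columns 240–277. The hand hides the pins here, so I'll measure them from the scene camera and from the first wrist cloud.

```bash
python3 - <<'E'
from h import *
P=np.load("wrist_P.npy"); 
B=np.array([[.276,.961],[-.961,.276]]) # columns: box x,y in world
O=np.array([.6181,-.2662])
q=P.reshape(-1,3); q=q[~np.isnan(q[:,0])]
b=(q[:,:2]-O)@B*1000; z=q[:,2]*1000
print("wrist box-frame")
k=(abs(b[:,0]+75)<16)&(abs(b[:,1]-84)<16)
for lo in range(8,150,4):
    s=k&(z>=lo)&(z<lo+4)
    if s.sum()>8: print(lo,s.sum(),"x",np.percentile(b[s,0],[2,50,98]).round(1),"y",np.percentile(b[s,1],[2,50,98]).round(1))
S=[]
for i in range(4):
    p,d,m,T=grab("scene"); S.append(cloud(d,m,T))
np.save("S.npy",np.array(S)); P=np.nanmedian(S,0)
cv2.imwrite("pics/s1.png",cv2.resize(p[230:340,100:260,::-1],None,fx=5,fy=5,interpolation=cv2.INTER_CUBIC))
q=P.reshape(-1,3); q=q[~np.isnan(q[:,0])]
roof=(abs(q[:,2]-.192)<.005)&(q[:,1]<-.15)&(q[:,1]>-.4)&(q[:,0]>.45)&(q[:,0]<.75)
r_=cv2.minAreaRect((q[roof][:,:2]*1000).astype(np.float32)); print("roof",r_,np.median(q[roof][:,2]))
b=(q[:,:2]-O)@B*1000; z=q[:,2]*1000
k=(abs(b[:,0]+75)<16)&(abs(b[:,1]-84)<16)
for lo in range(100,150,3):
    s=k&(z>=lo)&(z<lo+3)
    if s.sum()>2: print(lo,s.sum(),"x",np.percentile(b[s,0],[2,50,98]).round(1),"y",np.percentile(b[s,1],[2,50,98]).round(1))
E
```

```text
wrist box-frame
24 11 x [-83.7 -59.6 -59.1] y [70.6 90.1 95.2]
28 32 x [-85.4 -80.4 -59. ] y [72.  87.5 96.6]
32 189 x [-85.1 -76.  -59.2] y [72.2 84.9 95. ]
36 38 x [-80.3 -76.4 -59. ] y [69.  82.2 93.7]
40 41 x [-80.2 -59.9 -59. ] y [68.8 80.8 92.4]
44 59 x [-80.  -59.7 -59.1] y [68.2 82.4 95.3]
48 66 x [-79.6 -71.6 -59. ] y [70.8 82.1 96.7]
52 52 x [-78.6 -72.  -59. ] y [68.2 81.  96.4]
56 31 x [-64.  -62.5 -59.1] y [73.6 89.1 96.6]
60 43 x [-63.6 -60.1 -59. ] y [72.5 87.8 96.9]
64 33 x [-63.4 -59.8 -59. ] y [69.6 89.6 95.3]
68 32 x [-60.1 -59.4 -59. ] y [68.5 76.4 95.4]
72 40 x [-60.2 -59.4 -59. ] y [68.5 81.9 97.4]
76 36 x [-60.3 -59.4 -59. ] y [71.5 87.4 97.4]
roof ((613.0955810546875, -249.65914916992188), (191.6750030517578, 146.89735412597656), 15.704254150390625) 0.19094772645080627
121 8 x [-82.3 -77.5 -73.6] y [84.7 88.1 91.7]
139 3 x [-77.8 -75.8 -74.5] y [83.5 84.8 85.7]
```

View pics/s1.png

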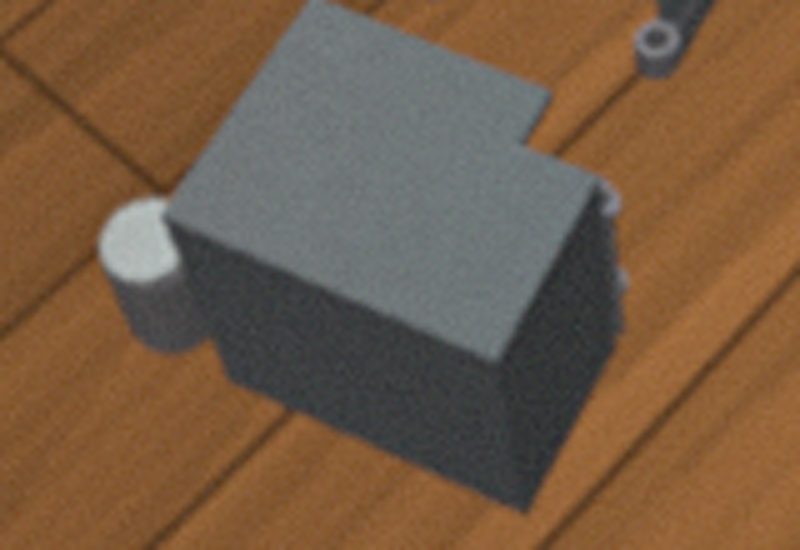

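The scene crop shows the roof and the tin, but the pins are mostly hidden, with only tips at (608,197) and (622,280). The first wrist cloud does hold the lower pin, so I'll fit that.

```bash
python3 - <<'E'
from h import *
P=np.load("wrist_P.npy"); a=np.radians(15.8); B=np.array([[np.sin(a),np.cos(a)],[-np.cos(a),np.sin(a)]])
O=np.array([.613,-.2495])+.0175*B[:,0]; print(O.round(4))
q=P.reshape(-1,3); q=q[~np.isnan(q[:,0])]
b=(q[:,:2]-O)@B*1000; z=q[:,2]*1000
k=(b[:,0]<-67)&(b[:,0]>-90)&(abs(b[:,1]-84)<16)
for lo,hi in ((32,36),(37,50),(50.5,55)):
    s=k&(z>=lo)&(z<hi); c=b[s]
    print(lo,s.sum(),"x",np.percentile(c[:,0],[1,50,99]).round(1),"y",np.percentile(c[:,1],[1,50,99]).round(1),"mec",cv2.minEnclosingCircle(c.astype(np.float32)), "world med",np.median(q[s],0).round(4))
    if lo>36: print(np.c_[c,z[s]].round(0).astype(int).tolist()[:40])
E
```

```text
[ 0.6178 -0.2663]
32 148 x [-85.8 -79.1 -67.4] y [71.8 83.6 91.3] mec ((-75.30147552490234, 81.2123031616211), 10.857308387756348) world med [ 0.6751 -0.1677  0.0341]
37 60 x [-80.8 -79.2 -74.5] y [77.6 82.3 86.2] mec ((-75.68074798583984, 80.97372436523438), 5.647407531738281) world med [ 0.6751 -0.1676  0.0433]
[[-81, 81, 37], [-80, 84, 37], [-80, 80, 37], [-81, 81, 38], [-80, 82, 38], [-80, 84, 39], [-79, 84, 38], [-79, 78, 37], [-80, 80, 39], [-81, 81, 40], [-79, 82, 39], [-79, 83, 39], [-79, 84, 39], [-78, 85, 38], [-77, 86, 38], [-79, 78, 39], [-80, 80, 40], [-80, 81, 42], [-80, 82, 42], [-81, 84, 43], [-79, 84, 41], [-79, 85, 41], [-76, 86, 38], [-79, 79, 42], [-80, 80, 43], [-79, 81, 42], [-80, 82, 43], [-80, 84, 45], [-78, 84, 42], [-78, 85, 42], [-77, 86, 41], [-80, 79, 44], [-80, 80, 45], [-80, 81, 46], [-80, 82, 46], [-80, 83, 46], [-79, 84, 45], [-78, 85, 44], [-77, 86, 43], [-79, 78, 45]]
50.5 54 x [-80.  -75.9 -71.5] y [77.6 81.9 85.9] mec ((-75.47589874267578, 81.20339965820312), 5.1523637771606445) world med [ 0.6762 -0.1709  0.0521]
[[-80, 82, 51], [-79, 83, 51], [-80, 84, 51], [-80, 80, 52], [-80, 81, 53], [-79, 82, 52], [-79, 83, 51], [-79, 84, 52], [-78, 85, 52], [-77, 86, 51], [-78, 78, 51], [-78, 79, 51], [-78, 81, 52], [-78, 82, 52], [-77, 83, 52], [-78, 84, 53], [-77, 85, 52], [-76, 86, 51], [-77, 78, 52], [-77, 79, 52], [-77, 80, 52], [-77, 81, 52], [-77, 83, 53], [-76, 83, 52], [-76, 85, 52], [-75, 86, 52], [-77, 78, 53], [-76, 79, 53], [-76, 80, 52], [-76, 81, 53], [-76, 82, 53], [-75, 83, 52], [-75, 84, 52], [-75, 85, 53], [-76, 78, 53], [-75, 78, 52], [-74, 79, 52], [-74, 81, 52], [-74, 82, 52], [-74, 83, 52]]
```

```bash
python3 go.py 0.6368 -0.0338 0.1685 15.8
```

```text
5.5 tcp [ 0.6304 -0.0206  0.255 ] shift [-1.44  0.26  8.65] turn [ 0.     0.001 -0.002] F [-0.4  0.5 -3.7]
```

```bash
python3 -m crank '[[[-0.36,0.07,2.2],[0,0,0]],[[-0.36,0.07,2.2],[0,0,0]],[[-0.36,0.07,2.2],[0,0,0]],[[-0.36,0.07,2],[0,0,0]],[[0,0,0],[0,0,0]]]';python3 -m crank '[[[0,0,0],[0,0,0]],[[0,0,0],[0,0,0]]]'; python3 go.py 0.6531 -0.0915 0.1685 15.8
python3 - <<'E'
from h import *
p,d,m,T=grab("side"); P=cloud(d,m,T); np.savez("sd.npz",p=p,P=P)
cv2.imwrite("pics/sd1.png",cv2.resize(p[95:215,190:340,::-1],None,fx=5,fy=5,interpolation=cv2.INTER_CUBIC))
E
```

```text
clock: 6.0
tcp_pos: [0.6352, -0.0344, 0.1659]
orientation: [-1.895, -2.5, 0.007]
contact_force: [-0.9, 0.2, -3.8]
grip_width: 0.011
gripper_force: 80.8
clock: 6.2
tcp_pos: [0.6382, -0.0334, 0.1702]
orientation: [1.896, 2.503, 0.002]
contact_force: [-0.5, -0.1, -3.5]
grip_width: 0.0113
gripper_force: 80.9
6.2 tcp [ 0.6382 -0.0334  0.1702] shift [-5.99 -0.14  0.18] turn [ 0.002  0.001 -0.001] F [-0.5 -0.1 -3.5]
```

View pics/sd1.png

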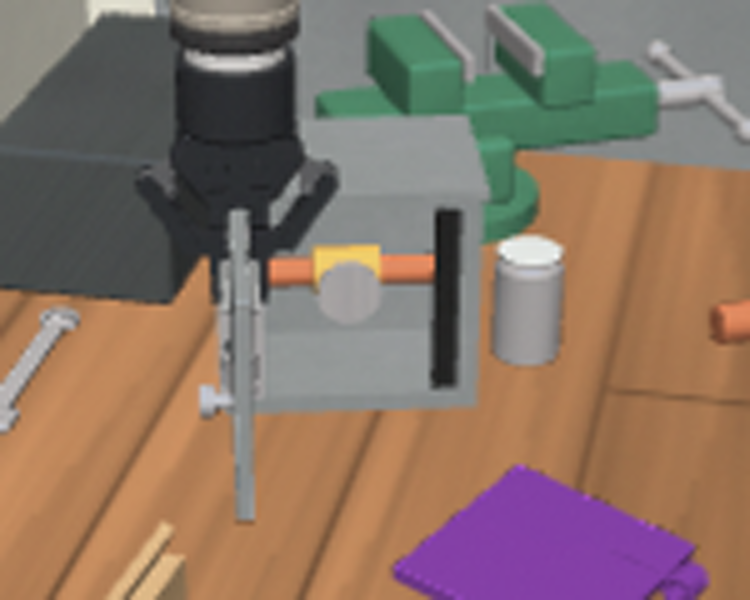

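The side crop shows the door upright in the gripper, edge-on in front of the bracket at (240,350). The box front, stop strip (445,300) and tin (530,300) are all clear. I'll bring it in over the pins.

```bash
python3 -m crank '[[[-2,0,0],[0,0,0]],[[-2,-0.1,0],[0,0,0]],[[-1.5,0,0],[0,0,0]],[[-0.5,0,0],[0,0,0]],[[0,0,0],[0,0,0]]]';python3 -m crank '[[[0,0,0],[0,0,0]],[[0,0,0],[0,0,0]]]'; python3 go.py 0.6531 -0.0915 0.1535 15.8; sleep 0; python3 - <<'E'
from h import *
for i in range(4): grab("wrist"); print(monitor.get_obs()["tcp_pos"].round(4))
E
```

```text
clock: 6.75
tcp_pos: [0.6529, -0.0923, 0.169]
orientation: [1.898, 2.503, -0.0]
contact_force: [-0.7, 1.1, -3.8]
grip_width: 0.0111
gripper_force: 81.1
clock: 6.95
tcp_pos: [0.6526, -0.0903, 0.1686]
orientation: [-1.894, -2.505, 0.0]
contact_force: [0.0, -0.4, -3.8]
grip_width: 0.0109
gripper_force: 81.1
6.95 tcp [ 0.6526 -0.0903  0.1686] shift [-0.13  0.02  1.51] turn [-0.001 -0.001  0.   ] F [ 0.  -0.4 -3.8]
[ 0.6526 -0.0904  0.1686]
[ 0.6526 -0.0907  0.1686]
[ 0.6526 -0.0909  0.1686]
[ 0.6526 -0.0911  0.1686]
```

```bash
python3 -m crank '[[[0,0,0.6],[0,0,0]],[[0,0,0.5],[0,0,0]],[[0,0,0.4],[0,0,0]],[[0,0,0.3],[0,0,0]],[[0,0,0],[0,0,0]]]';python3 -m crank '[[[0,0,0],[0,0,0]],[[0,0,0],[0,0,0]]]'; python3 go.py 0.6531 -0.0915 0.1355 15.8
```

```text
clock: 7.65
tcp_pos: [0.6522, -0.0918, 0.1498]
orientation: [-1.896, -2.503, 0.002]
contact_force: [-0.5, -0.2, -4.4]
grip_width: 0.011
gripper_force: 80.9
clock: 7.85
tcp_pos: [0.6529, -0.0918, 0.1509]
orientation: [1.897, 2.504, -0.001]
contact_force: [-0.1, 0.7, -4.3]
grip_width: 0.0112
gripper_force: 80.9
7.85 tcp [ 0.6529 -0.0918  0.1509] shift [0.02 0.03 1.54] turn [-0.     0.    -0.001] F [-0.1  0.7 -4.3]
```

```bash
python3 -m crank '[[[0,0,0.3],[0,0,0]],[[0,0,0.3],[0,0,0]],[[0,0,0],[0,0,0]],[[0,0,0],[0,0,0]]]'; python3 go.py 0.6531 -0.0915 0.1355 15.8
```

```text
clock: 8.25
tcp_pos: [0.6525, -0.0918, 0.1444]
orientation: [-1.896, -2.504, 0.001]
contact_force: [-0.1, -0.3, -5.3]
grip_width: 0.011
gripper_force: 80.9
8.25 tcp [ 0.6525 -0.0918  0.1444] shift [0.01 0.07 0.89] turn [-0.001  0.    -0.001] F [-0.1 -0.3 -5.3]
```

```bash
python3 -m crank '[[[0,0,0.3],[0,0,0]],[[0,0,0.3],[0,0,0]],[[0,0,0.2],[0,0,0]],[[0,0,0],[0,0,0]],[[0,0,0],[0,0,0]]]'; python3 go.py 0.6531 -0.0915 0.1355 15.8
```

```text
clock: 8.75
tcp_pos: [0.6526, -0.0918, 0.1365]
orientation: [-1.897, -2.504, 0.001]
contact_force: [0.7, -0.1, -5.1]
grip_width: 0.0109
gripper_force: 81.2
8.75 tcp [ 0.6526 -0.0918  0.1365] shift [0.02 0.06 0.1 ] turn [-0.001  0.    -0.001] F [ 0.7 -0.1 -5.1]
```

```bash
python3 -m crank '[[[0,0,0.15],[0,0,0]],[[0,0,0.15],[0,0,0]],[[0,0,0],[0,0,0]],[[0,0,0],[0,0,0]]]'; python3 -m crank '[[[0,0,0],[0,0,0]],[[0,0,0],[0,0,0]]]'
```

```text
clock: 9.15
tcp_pos: [0.6532, -0.0915, 0.1356]
orientation: [1.896, 2.503, 0.001]
contact_force: [-3.9, 2.2, 9.0]
grip_width: 0.0107
gripper_force: 82.8
clock: 9.35
tcp_pos: [0.6532, -0.0915, 0.1356]
orientation: [1.896, 2.503, 0.001]
contact_force: [-3.4, 2.3, 8.1]
grip_width: 0.0105
gripper_force: 82.8
```

Contact came at TCP z 0.1356, exactly the expected seat height, so both eyes are down. I'll ease off, release, and check with the side camera.

```bash
python3 -m crank '[[[0,0,-0.1],[0,0,0]],[[0,0,0],[0,0,0]],[[0,0,0],[0,0,0]],[[0,0,0],[0,0,0]]]' 4; python3 -m crank '[[[0,0,-1.5],[0,0,0]],[[0,0,-3],[0,0,0]],[[0,0,-3],[0,0,0]],[[0,0,-1.5],[0,0,0]],[[0,0,0],[0,0,0]]]'
cat > dz.py <<'E'
from h import *
import sys
p,d,m,T=grab("side"); P=cloud(d,m,T); hsv=cv2.cvtColor(p,cv2.COLOR_RGB2HSV)
cv2.imwrite(f"pics/{sys.argv[1]}.png",cv2.resize(p[95:215,190:340,::-1],None,fx=5,fy=5,interpolation=cv2.INTER_CUBIC))
a=np.radians(15.8); B=np.array([[np.sin(a),np.cos(a)],[-np.cos(a),np.sin(a)]]); O=np.array([.6178,-.2663])
q=P.reshape(-1,3); s=hsv[...,1].ravel()<60; q=q[s&~np.isnan(q[:,0])]; b=(q[:,:2]-O)@B*1000; z=q[:,2]*1000
k=(b[:,0]<-92)&(b[:,0]>-260)&(abs(b[:,1])<130)&(z>8)&(z<178)
b=b[k];z=z[k]; print(len(b),"x",np.percentile(b[:,0],[0,2,50]).round(),"z",np.percentile(z,[1,99]).round(1)) if len(b) else 0
for lo in range(-240,-80,20):
    j=(b[:,0]>=lo)&(b[:,0]<lo+20)
    if j.sum()>5: print(lo,j.sum(),"y",np.percentile(b[j,1],[2,50,98]).round(1),"z",np.percentile(z[j],[2,98]).round(1))
print(monitor.get_obs()["tcp_pos"].round(4),monitor.get_obs()["clock"])
E
python3 dz.py sd2
```

```text
clock: 9.75
tcp_pos: [0.6527, -0.0919, 0.1346]
orientation: [-1.897, -2.504, 0.001]
contact_force: [0.3, -0.1, 0.7]
grip_width: 0.0393
gripper_force: 0.0
clock: 10.25
tcp_pos: [0.6543, -0.092, 0.2279]
orientation: [1.894, 2.501, 0.004]
contact_force: [0.3, -0.0, -0.1]
grip_width: 0.0399
gripper_force: 0.0
252 x [-236. -234. -223.] z [ 14.  174.4]
-240 138 y [75.9 81.  90.2] z [ 14.3 168.1]
-220 45 y [ 75.3  90.  106.8] z [ 50.3 170.5]
-200 14 y [75.6 81.2 86.7] z [ 63. 173.]
-180 9 y [77.8 84.1 86.8] z [ 37.8 172.5]
-160 9 y [76.8 80.4 86.3] z [166.6 173.5]
-140 24 y [76.1 86.6 87.6] z [126.7 174.3]
-120 9 y [75.6 79.3 86.1] z [170.2 175.5]
[ 0.6532 -0.0918  0.2256] 10.3
```

View pics/sd2.png

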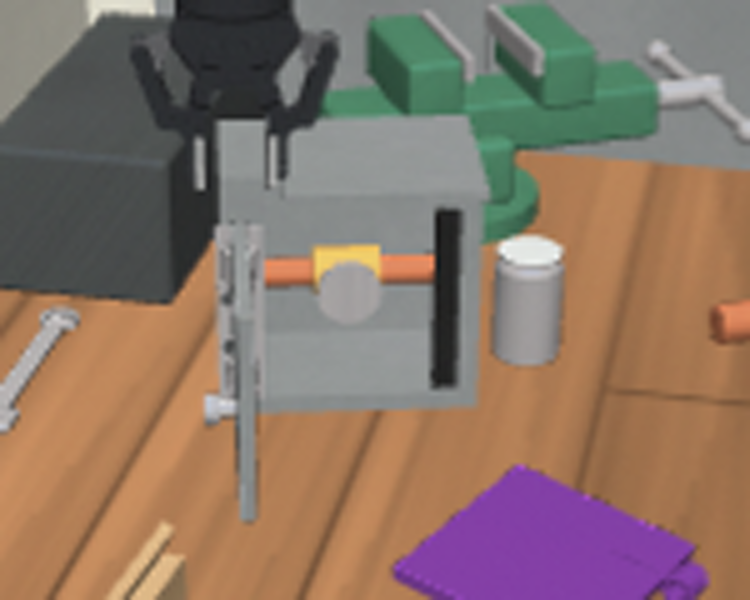

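The side crop shows the door hanging on the bracket, released, at about 90° open. Its bottom is at 14 mm, its top at 174 mm and it stands at box y of about 81. Next I'll close the fingers and move to the outer-face side for the push.

```bash
python3 -m crank '[[[1.6,2.2,0],[0,0,0]],[[1.6,2.2,0],[0,0,0]],[[0,0,3],[0,0,0]],[[0,0,3],[0,0,0]],[[0,0,3],[0,0,0]]]' 0 40; python3 -m crank '[[[0,0,0],[0,0,0]],[[0,0,0],[0,0,0]]]'
cat > bx.py <<'E'
from h import *
a=np.radians(15.8); B=np.array([[np.sin(a),np.cos(a)],[-np.cos(a),np.sin(a)]]); O=np.array([.6178,-.2663])
o=monitor.get_obs(); t=o["tcp_pos"]; print(o["clock"],"box tcp mm",((t[:2]-O)@B*1000).round(1),(t[2]*1000).round(1),"F",o["contact_force"].round(1),"zaxis",R.from_rotvec(o["orientation"]).as_matrix()[:,2].round(3),o["joints"].round(2))
E
python3 bx.py
```

```text
clock: 10.8
tcp_pos: [0.685, -0.0487, 0.1314]
orientation: [-1.895, -2.503, 0.004]
contact_force: [-0.9, -0.5, -0.2]
grip_width: -0.0001
gripper_force: 0.0
clock: 11.0
tcp_pos: [0.6854, -0.0491, 0.1334]
orientation: [-1.895, -2.502, 0.004]
contact_force: [0.3, 0.5, 1.4]
grip_width: 0.0
gripper_force: 0.0
11.0 box tcp mm [-190.6  124.2] 133.4 F [0.3 0.5 1.4] zaxis [-0.003 -0.001 -1.   ] [-0.05  0.59  0.04  1.61 -0.03  0.95  0.28]
```

```bash
python3 -m crank '[[[0,-0.9,0],[0,0,0]],[[0,-0.9,0],[0,0,0]],[[-0.1,-1.2,0],[0,0,0]],[[-0.1,-1.5,0],[0,0,0]],[[-0.1,-1.5,0],[0,0,0]]]';python3 -m crank '[[[-0.2,-1.5,0],[0,0,0]],[[-0.4,-1.4,0],[0,0,0]],[[-0.7,-1.4,0],[0,0,0]],[[-0.8,-1.3,0],[0,0,0]],[[-1,-1.1,0],[0,0,0]]]'; python3 bx.py; python3 dz.py sd3
```

```text
clock: 11.5
tcp_pos: [0.6284, -0.0689, 0.1356]
orientation: [1.897, 2.503, 0.0]
contact_force: [0.8, 0.2, 0.1]
grip_width: -0.0001
gripper_force: 0.1
clock: 12.0
tcp_pos: [0.5723, -0.1173, 0.1349]
orientation: [-1.897, -2.504, 0.001]
contact_force: [0.6, 0.3, 0.4]
grip_width: 0.0001
gripper_force: 0.1
12.0 box tcp mm [-155.7   -3.2] 134.9 F [0.6 0.3 0.4] zaxis [-0.    -0.001 -1.   ] [ 0.06  0.44  0.04  1.87 -0.02  0.84  0.39]
1334 x [-183. -173. -133.] z [ 14.6 173.9]
-180 275 y [-46.5 -31.9   7.9] z [ 16.7 175.8]
-160 311 y [-45.8 -19.    4.4] z [ 17.  169.7]
-140 286 y [-2.9 14.3 34.9] z [ 15.5 156.1]
-120 320 y [23.9 41.7 60. ] z [ 19.1 167.2]
-100 137 y [47.3 62.  71.5] z [ 21.1 173.2]
[ 0.5709 -0.1206  0.1347] 12.05
```

```bash
python3 -m crank '[[[0,0,0],[0,-0.14,0]],[[0,0,0],[0,-0.14,0]],[[0,0,0],[0,-0.14,0]],[[0,0,0],[0,-0.14,0]],[[0,0,0],[0,0,0]]]';python3 -m crank '[[[0,0,0],[0,0,0]]]'; python3 bx.py; python3 dz.py sd4
```

```text
clock: 12.55
tcp_pos: [0.5737, -0.1084, 0.1325]
orientation: [1.589, 2.129, -0.462]
contact_force: [0.3, 0.4, 0.3]
grip_width: 0.0002
gripper_force: 0.0
clock: 12.65
tcp_pos: [0.5734, -0.1145, 0.1341]
orientation: [1.601, 2.123, -0.462]
contact_force: [0.5, -1.0, 0.5]
grip_width: -0.0002
gripper_force: 0.0
12.65 box tcp mm [-158.1   -1.4] 134.1 F [ 0.5 -1.   0.5] zaxis [ 0.144 -0.511 -0.848] [-0.51  0.46  0.37  2.05  0.63  0.71 -0.4 ]
1170 x [-202. -196. -133.] z [ 13. 176.]
-200 65 y [-35.    0.4  30.7] z [149.8 177.7]
-180 122 y [-47.7 -28.7  10.1] z [ 22.7 161.6]
-160 312 y [-49.9 -29.2  -6.4] z [ 12.4 149.4]
-140 258 y [-10.6   7.3  24.8] z [ 13.8 132.9]
-120 278 y [18.8 38.4 57.3] z [ 16.  137.4]
-100 132 y [47.9 59.8 70.6] z [ 17.6 171.1]
[ 0.5733 -0.1165  0.1347] 12.7
```

```bash
python3 -m crank '[[[-0.95,-0.73,0.87],[0,0,0]],[[-0.95,-0.73,0.87],[0,0,0]],[[-0.95,-0.73,0.87],[0,0,0]],[[-0.85,-0.15,0.53],[0,0,0]],[[-0.4,-0.1,0.25],[0,0,0]]]';python3 -m crank '[[[0,0,0],[0,0,0]],[[0,0,0],[0,0,0]]]'; python3 bx.py; python3 dz.py sd5
```

```text
clock: 13.2
tcp_pos: [0.5633, -0.1763, 0.1279]
orientation: [1.608, 2.116, -0.464]
contact_force: [-0.4, 0.4, -0.5]
grip_width: 0.0003
gripper_force: 0.2
clock: 13.4
tcp_pos: [0.5644, -0.1733, 0.1278]
orientation: [1.604, 2.119, -0.461]
contact_force: [0.4, 0.6, 1.0]
grip_width: 0.0001
gripper_force: 0.0
13.4 box tcp mm [-104.   -26.1] 127.8 F [0.4 0.6 1. ] zaxis [ 0.144 -0.511 -0.847] [-0.43  0.46  0.4   2.08  0.67  0.63 -0.35]
764 x [-155. -147.  -99.] z [ 14.  176.7]
-160 48 y [-67.3 -30.8  12.2] z [160.2 177.8]
-140 85 y [-54.2 -28.    4. ] z [ 85.8 176.5]
-120 193 y [-69.3 -51.1  -8.8] z [ 14.8 144.2]
-100 438 y [-66.8 -18.6  49.7] z [ 16.9 140.3]
[ 0.5645 -0.1729  0.1277] 13.45
```

```bash
python3 -m crank '[[[-0.34,0,0.21],[0,0,0]],[[-0.34,0,0.21],[0,0,0]],[[-0.25,0,0.16],[0,0,0]],[[0,0,0],[0,0,0]],[[0,0,0],[0,0,0]]]'; python3 bx.py; python3 dz.py sd6
```

```text
clock: 13.95
tcp_pos: [0.5671, -0.1842, 0.1278]
orientation: [1.605, 2.118, -0.462]
contact_force: [0.4, -0.2, -0.2]
grip_width: -0.0001
gripper_force: 0.1
13.95 box tcp mm [-92.8 -26.5] 127.8 F [ 0.4 -0.2 -0.2] zaxis [ 0.143 -0.512 -0.847] [-0.41  0.46  0.4   2.07  0.67  0.62 -0.33]
218 x [-143. -140. -112.] z [ 20.9 177.6]
-140 78 y [-63.2 -26.2  14.4] z [153.2 177.5]
-120 76 y [-59.9 -34.8  -5.6] z [ 80.2 176.7]
-100 59 y [-68.  -35.7  77.3] z [ 19.  144.8]
[ 0.567  -0.1841  0.1278] 14.0
```

Nearly shut. I'll press gently onto the stop.

```bash
python3 -m crank '[[[-0.25,0,0.16],[0,0,0]],[[-0.17,0,0.1],[0,0,0]],[[-0.17,0,0.1],[0,0,0]],[[0,0,0],[0,0,0]],[[0,0,0],[0,0,0]]]'; python3 bx.py
```

```text
clock: 14.5
tcp_pos: [0.5688, -0.19, 0.1275]
orientation: [1.604, 2.12, -0.462]
contact_force: [-0.4, 4.4, -0.8]
grip_width: 0.0001
gripper_force: 2.1
14.5 box tcp mm [-86.7 -26.4] 127.5 F [-0.4  4.4 -0.8] zaxis [ 0.144 -0.511 -0.848] [-0.39  0.46  0.4   2.07  0.67  0.62 -0.32]
```

```bash
python3 -m crank '[[[0.1,0,-0.06],[0,0,0]],[[0.2,0,-0.13],[0,0,0]],[[0.8,0,-0.5],[0,0,0]],[[1.7,0,-1.1],[0,0,0]],[[2.5,0,-1.6],[0,0,0]]]';python3 -m crank '[[[2.5,0,-1.6],[0,0,0]],[[2.5,0,-1.6],[0,0,0]],[[0,0,0],[0,0,0]],[[0,0,0],[0,0,0]],[[0,0,0],[0,0,0]]]'; python3 bx.py
python3 - <<'E'
from h import *
p,d,m,T=grab("side"); P=cloud(d,m,T); hsv=cv2.cvtColor(p,cv2.COLOR_RGB2HSV)
cv2.imwrite("pics/sd7.png",cv2.resize(p[75:225,190:340,::-1],None,fx=4,fy=4,interpolation=cv2.INTER_CUBIC))
a=np.radians(15.8); B=np.array([[np.sin(a),np.cos(a)],[-np.cos(a),np.sin(a)]]); O=np.array([.6178,-.2663])
q=P.reshape(-1,3); q=q[~np.isnan(q[:,0])]; b=(q[:,:2]-O)@B*1000; z=q[:,2]*1000
for lo in range(-80,80,20):
    j=(b[:,1]>=lo)&(b[:,1]<lo+20)&(abs(b[:,0]+80)<35)&(z>25)&(z<70)
    print(lo,j.sum(),"x",np.percentile(b[j,0],[5,50,95]).round(1) if j.sum() else "")
j=(abs(b[:,1])<60)&(abs(b[:,0]+80)<7)&(z<178)&(z>5); print("z",np.percentile(z[j],[1,99]).round(1))
E
```

```text
clock: 15.0
tcp_pos: [0.5514, -0.131, 0.1289]
orientation: [1.607, 2.115, -0.464]
contact_force: [0.7, 0.7, 0.8]
grip_width: -0.0
gripper_force: 0.0
clock: 15.5
tcp_pos: [0.5357, -0.074, 0.1292]
orientation: [1.605, 2.117, -0.463]
contact_force: [-0.2, -0.5, -0.4]
grip_width: -0.0002
gripper_force: 0.0
15.5 box tcp mm [-207.4  -26.6] 129.2 F [-0.2 -0.5 -0.4] zaxis [ 0.143 -0.512 -0.847] [-0.61  0.42  0.36  2.12  0.65  0.74 -0.51]
-80 52 x [-81.6 -73.6 -62.5]
-60 49 x [-85.2 -78.8 -74.1]
-40 42 x [-85.3 -80.7 -74.6]
-20 56 x [-84.6 -78.6 -71.2]
0 61 x [-84.5 -80.1 -74. ]
20 52 x [-85.4 -80.7 -73.3]
40 65 x [-85.9 -79.7 -75.6]
60 61 x [-85.9 -79.5 -57.1]
z [ 10.7 172.9]
```

View pics/sd7.png

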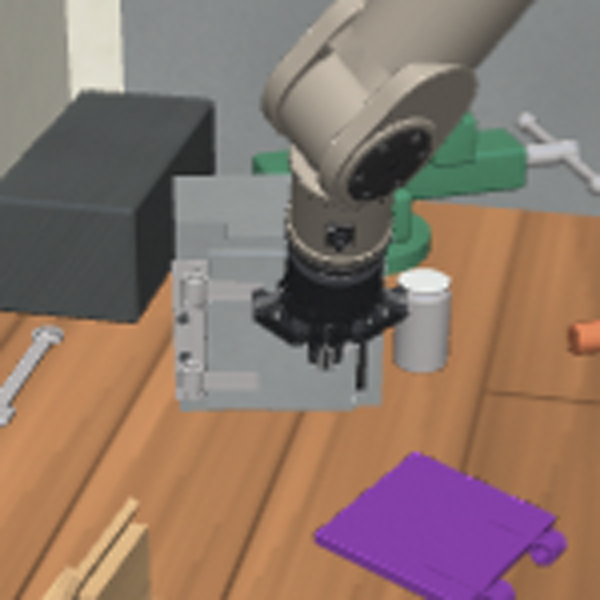

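The side crop shows the door shut and flush, with both eyes on the pins at (193,290) and (193,375). Its outer face is at box x of about -80 all along, the tin at (422,320) is undisturbed, and the tool is clear. Handing in.

```bash
python3 -c "
from bench import r
print(r.hand_in())"
```

```text
the job is handed in; nothing more can be done
None
```

The grey door hangs on both hinge pins, swung fully shut and released, with the tool clear and the tin and tee left alone; I handed the job in at about 15.6 s, and no verdict came back.

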